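# Click a module into a tilted bench dock and latch it

## Task

Take the taller of the two modules out of the storage stand and push it into the tilted dock until it is fully home and the sprung ball in the dock's side wall has clicked into the module's groove. Then let go and swing the dock's latch round as far as it goes, so that its finger lies over the module's shoulder. Leave the short module and the other things on the bench where they are.

Things in the scene. Friction and masses are not known exactly. Their poses are not given: they have to be found in the camera images.
- tall_module: Module to load: grey cartridge, 0.18 kg, 124 mm tall. Body 24 (x) x 60 (y) x 80 mm (z), tab on top. Each narrow (y) side has a V groove across it, 16 mm wide, 6 mm deep, centred 45 mm above the underside, and a 45 degree bevel at the foot. Same after a half turn about z: may go in either way. Origin: centre of underside; z up through the tab. Starts upright in the stand.
- module_tab (a point): Centre of the tall module's dark grip tab, 104 mm above its underside. The tab is 18 mm (module x) x 30 mm (y) x 44 mm (z) and stands centred on the body's top; the body's flat top left and right of it (along y) is the shoulder.
- short_module: Module of the same section and tab but with a body only 45 mm tall (89 mm over all) and no grooves; stands in the stand's other slot. Not to be moved. Origin: centre of the underside, z up.
- stand: Fixed black storage block 60 mm (x) x 165 mm (y) x 40 mm high with two loose upright slots 32 mm deep, at y = +40 and -40 mm, one module in each (which is where varies), about 1.5 mm of room on every side. Origin: centre of the underside, on the worktop.
- dock: Fixed dock: aluminium base plate 130 mm (x) x 160 mm (y) x 12 mm that carries the tilted bay. Origin: centre of the plate's underside, z up.
- bay: Open grey box fixed on the dock, leaning 25 degrees from vertical about the dock's y axis, mouth towards the dock's -x (robot's) side. Origin: centre of its inner floor. z: out of the mouth along the insertion axis; y: long side, level; x: across. A module goes in with its z and y along the bay's z and y (or half a turn about z); fully home its origin lies at the bay's origin.
- bay_mouth (a point): Centre of the bay's mouth, 74 mm above its floor along the bay's z. Opening 26 mm (x) x 62 mm (y), walls 10 mm thick, inner edges bevelled 5 mm at 45 degrees. With the module home, its shoulder stands 6 mm and its tab top 50 mm above the mouth.
- ball (a joint): Sprung steel ball, radius 8 mm, in the bay's +y narrow wall, 45 mm above the floor; in m: 0 = out, 5.5 mm into the bay; 0.0065 = pressed in. Spring 4 N at 0, 12 N pressed in: pushing a module past it takes roughly 10 to 15 N along the bay, over about 45 mm from first touch to home, where the ball springs out into the groove.
- latch (a joint): Steel swing latch at the bay's -y side, in rad: 0 = open, 1.571 = closed (stop). Its 34 mm finger points to the bay's +x when open and to +y, over the module's shoulder with 2 mm of room, when closed; it strikes a module that is not home. Light friction (about 1 N at the post); stays where left.
- latch_axis (a point): Point on the latch's turning axis, level with the latch's top: bay x = 0, y = -52, z = 90 mm. The axis is parallel to the bay's z; the latch closes by a positive turn about it (bay x towards bay y). The latch bar is 8 mm thick.
- latch_post (a point): Mid-height of the latch's upright black post, 14 mm diameter, 34 mm tall along the bay's z, standing on the latch bar 40 mm from its axis, opposite the finger: bay x = -40, y = -52 mm when open, x = 0, y = -92 mm when closed; z = 107 mm always.
- gimbal: White gimbal assembly on a round board, 228 x 244 mm, 209 mm tall, fixed on the pale mat to the left of the stand; keep clear of it. Origin: centre of underside.
- pliers: Red-handled pliers, 76 x 150 x 14 mm, lying on the bench; bystander. Origin: centre of underside.
- parts_box: Black parts box, 100 x 130 x 37 mm; bystander. Origin: centre of underside.
- cap_jar: Small clear jar, 44 mm diameter, 29 mm tall; bystander. Origin: centre of underside.
- red_driver: Black and red screwdriver, 140 mm long, 18 mm thick, lying; bystander. Origin: centre of underside.
- tape_roll: Yellow tape roll, 78 mm diameter, 19 mm high; bystander. Origin: centre of underside.

How it is judged:
By the outcome, as a careful person would: the job done as asked, in the order asked, and still so for the second after the job is handed in, with the robot touching nothing.
It also fails if it takes over 53 s, if anything falls off the work surface, if the arm or the gripper's body presses on something with over 40 N, if the wrist force passes 120 N, or if a joint passes its speed limit or range.

## Robot

A 6-joint arm with a two-finger parallel gripper is mounted at the origin on a cart in front of the work surface, level with it; the furniture and walls round the work are solid. World frame = base frame: x ahead of the robot, y to its left, z up, the work surface at z = 0. Lengths are in mm, angles in rad, forces in N, time in s.
With the tool pointing down it reaches from about 375 to 750 mm from the base axis. Payload 9 kg.
Tool frame: the origin (TCP) lies at the very end of the fingers, on their centre line; the grasp point (between the pads) lies 19 mm behind it; z points along the fingers, x is the direction in which the jaws open and shut, and the axes are right-handed (so a half turn about z gives the same grasp; the last joint's range is limited). The gripper opens to 85 mm and grips with 20 to 120 N. Pads are 22 mm wide; open, the fingers measure 114 mm over their backs; the gripper's body (76 mm by 85 mm) begins 54 mm behind the grasp point. The pads swing forward as they close: fully open they stand 13 mm farther back than shut.
Start: joints at [1.089, 0.104, 0.097, 1.564, 0, 1.353], TCP at [156.454, 579.274, 231.331] pointing down, gripper open.
Joint ranges: [-2.99, 2.99], [-0.84, 1.86], [-1.1, 1.16], [-1.84, 2.11], [-1.51, 1.56], [-3.14, 3.14]. Speed limits (rad/s): [2.22, 2.22, 2.57, 3.14, 3.14, 3.14].

## Interface

Orientations are given as a rotation vector (axis times angle).
In Python, from workcell import manip gives the robot as it stands.
- The arm moves only by the shell command python3 -m crank 'ROWS' [FORCE]. ROWS is JSON, a list that holds one entry, the list of rows, each a list of 5 numbers: the opening, from 0 (shut) to 1 (fully open), then the shift along the tool's x, y, z in cm, then the turn about the tool's z in degrees. In form: [[[hand, x, y, z, roll], ...]]. A call has 1 to 20 rows; each row shifts and turns the commanded pose from where the row before left it, along the tool's axes as they then stand; what a row does not reach is not made up. A row lasts 1/12 s, in which the tool goes at most 41.7 mm and 7.16 degrees, less where a joint would pass 70% of its speed; a pose out of reach is approached as far as the arm can. A call is refused whole if a number of a shift passes 4.17 or a number of a turn 7.16, either way. A call with a gripper value outside its range is refused whole. The fingers move at their own pace and stop on an object; FORCE is the grip in N (left out, the last holds). Time passes only in rows, so rows that do not move let the fingers close. It gives the time, the measured TCP pose, the force and the opening at its end, in the units of the state.
- manip.get_state(): the state, without advancing time (a new reading comes with each control period).
- manip.read_camera(name): name is "scene" or "top"; returns the picture (400x640x3 uint8, red, green, blue); there is no depth.
- manip.camera_info(name): a dict with "mtx" (3x3 intrinsics, pixels), "extrinsics" (4x4, takes a point from camera to world coordinates). Camera axes: x right, y down, z forward; pixel columns grow to the right and rows downward; lengths in mm; the calibration is good to about 2 mm. A picture is of the moment at which its call begins. camera_info takes no time and is no camera call.
- manip.hand_in(): hands the job in, once; it reports no verdict.
Trained networks look in the newest picture that a camera, given by its name, has taken for a name from the list of things; names that differ only in an ending like _2 or _b are one class to them, and where a whole thing is asked for, a point or a joint stands for the part that bears it (a point fixed in the world has none). Each returns a list of dicts, best first, with "confidence" (0 to 1); they miss things now and then, are a little off and sometimes report something else, mostly with a low value. They report only what shows in the picture. A call takes as long as a camera call.
- manip.trace(camera, query): "mask" (400x640 bool, what is visible of it).
- manip.mark_of(camera, query): "xyz" ([x, y, z] in mm, in world coordinates, good to about 4 mm: a listed point, or the origin of a listed thing).
The state is a dict: "t": time; "joint_pos": joint angles; "joint_velocities": joint speeds; "tau": joint torques, N m; "position": TCP position; "tool_rot": TCP orientation; "ft_force": force on the tool from outside, world axes, zero at the start; "wrist_torque": the same for the moment, N m; "grip_width": finger opening in mm.
Only numpy, scipy, OpenCV 4.12 (cv2) and the standard library are available. Lean on these libraries where they do the work, as an engineer would, in place of code of your own. Each camera call takes 0.05 s, during which the arm holds its last target.

## Working session

There is one attempt and no reset: what is moved stays moved. The work goes in short steps, Python scripts to look and compute and a shell command to move; the robot and the scene stay as the last step left them, time stands still between calls to the robot, and variables do not carry over. Pictures are saved under pics/ and viewed, and the job is handed in when it is done.

```bash
ls; mkdir -p pics
python3 - <<'E'
from workcell import manip
import cv2,numpy as np
print(manip.get_state())
for c in ["scene","top"]:
    im=manip.read_camera(c); cv2.imwrite(f"pics/{c}0.png",im[:,:,::-1])
    i=manip.camera_info(c); print(c,np.round(i["mtx"],1).tolist(),np.round(i["extrinsics"],3).tolist())
    for n in ["tall_module","module_tab","short_module","stand","dock","bay","bay_mouth","latch_axis","latch_post","gimbal"]:
        r=manip.mark_of(c,n); print(n,[(np.round(d["xyz"],1).tolist(),round(d["confidence"],2)) for d in r[:3]])
print(manip.get_state()["t"])
E
```

```text
pics
{'t': 0.0, 'joint_pos': array([ 1.08928041e+00,  1.04684564e-01,  9.64604572e-02,  1.56389203e+00,
       -2.49940740e-05,  1.35312527e+00]), 'joint_velocities': array([-0.00100864,  0.00174068, -0.00014829, -0.0025087 ,  0.00065912,
       -0.00052052]), 'tau': array([ 1.12121608e-03, -5.56926906e+01,  5.03651834e+01,  1.66026538e-02,
       -8.32872774e-05, -1.57022235e-06]), 'position': array([156.29997478, 578.9390342 , 230.52610046]), 'tool_rot': array([ 2.49388689e+00,  1.90957756e+00, -1.86245320e-03]), 'ft_force': array([-0.39053672,  0.03035229,  0.00674631]), 'wrist_torque': array([-0.04236564,  0.00137793, -0.0296713 ]), 'grip_width': 85.66101492702512}
scene [[453.3, 0.0, 320.4], [0.0, 453.3, 198.5], [0.0, 0.0, 1.0]] [[0.667, -0.403, 0.627, -322.371], [-0.745, -0.343, 0.572, -807.038], [-0.016, -0.848, -0.529, 838.807], [0.0, 0.0, 0.0, 1.0]]
tall_module [([519.6, 209.0, 5.0], 0.76)]
module_tab [([522.5, 211.6, 110.1], 0.51), ([495.6, 137.0, 7.7], 0.18)]
short_module [([500.6, 132.7, 6.9], 0.76), ([387.9, 7.6, 0.7], 0.6)]
stand [([505.7, 178.3, -0.1], 0.64), ([440.0, 
[... 240 characters left out ...]
7], 0.5)]
gimbal [([513.4, 441.2, 2.8], 0.76)]
top [[513.1, 0.0, 317.3], [0.0, 513.1, 192.0], [0.0, 0.0, 1.0]] [[0.0, -0.984, 0.179, 270.357], [-1.0, 0.002, 0.015, -17.617], [-0.015, -0.179, -0.984, 1560.304], [0.0, 0.0, 0.0, 1.0]]
tall_module [([519.6, 214.7, 8.4], 0.61)]
module_tab [([519.7, 217.7, 114.2], 0.63)]
short_module [([495.0, 136.7, 7.7], 0.77)]
stand [([506.7, 171.5, -0.1], 0.93)]
dock [([605.1, -134.8, 2.5], 0.89)]
bay [([618.9, -134.2, 34.9], 0.76), ([569.5, -351.7, -2.8], 0.67)]
bay_mouth [([589.0, -133.4, 97.3], 0.87)]
latch_axis [([581.9, -186.0, 112.0], 0.49)]
latch_post [([496.1, 140.4, 6.9], 0.72), ([537.5, -190.2, 115.3], 0.51)]
gimbal [([512.6, 448.1, -0.2], 0.79)]
1.1
```

View pics/scene0.png

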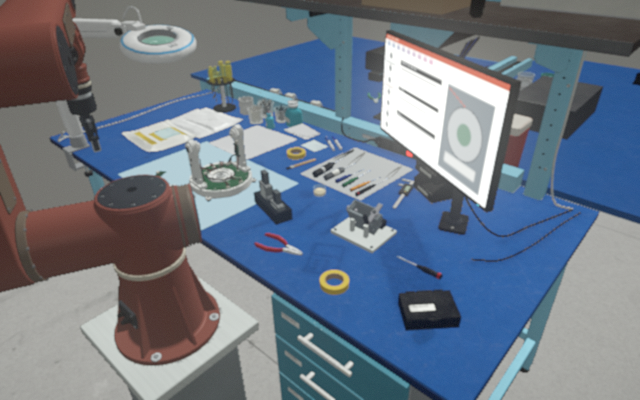

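View pics/top0.png

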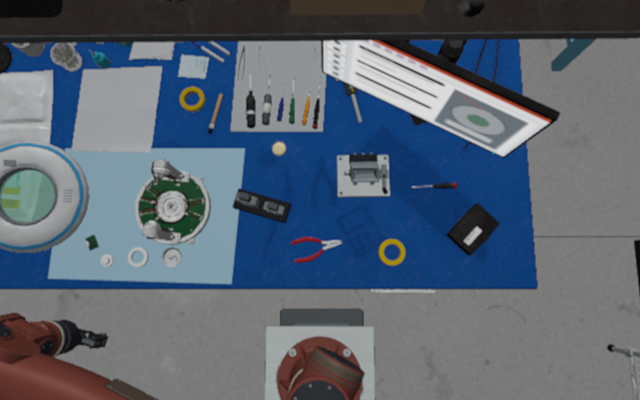

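Run:
```python
import cv2,numpy as np
s=cv2.imread("pics/scene0.png");t=cv2.imread("pics/top0.png")
a=cv2.resize(s[160:260,240:400],(800,500),interpolation=cv2.INTER_CUBIC)
b=cv2.resize(t[140:240,230:400],(800,470),interpolation=cv2.INTER_CUBIC)
cv2.imwrite("pics/sz.png",a);cv2.imwrite("pics/tz.png",b)
```

```text
(no output)
```

View pics/sz.png

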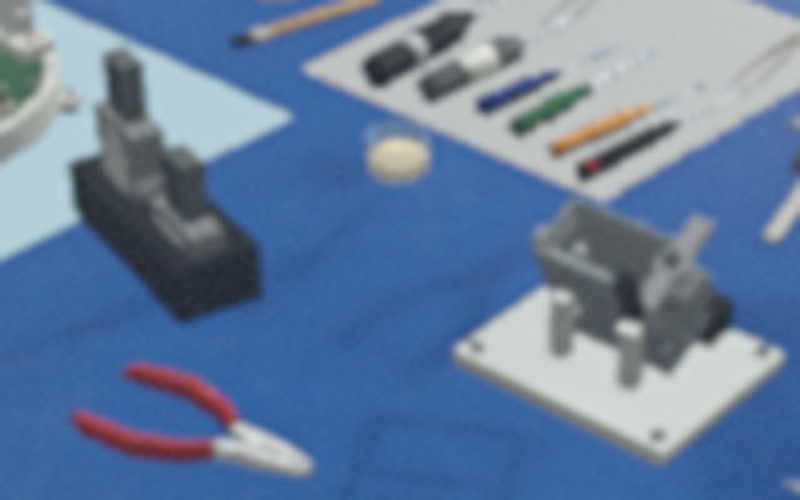

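View pics/tz.png

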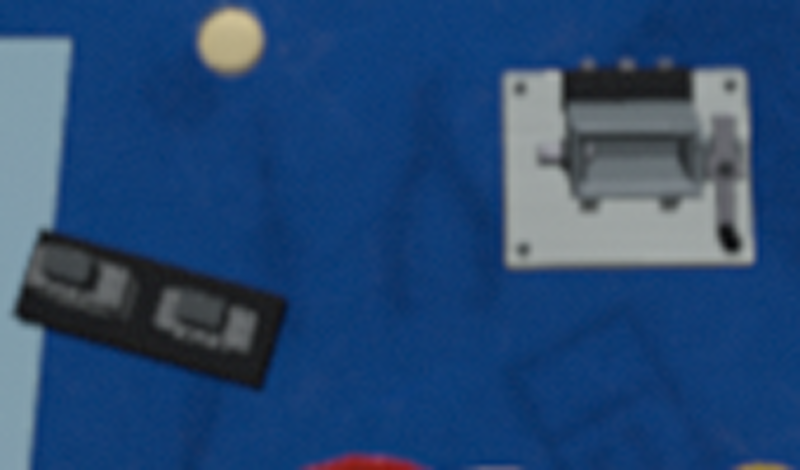

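```bash
cat > h.py <<'E'
import cv2,numpy as np,json,os
from scipy.optimize import minimize,differential_evolution
from scipy.ndimage import map_coordinates
from workcell import manip
INFO={c:(np.array(manip.camera_info(c)["mtx"]),np.array(manip.camera_info(c)["extrinsics"])) for c in("scene","top")}
def proj(c,P):
    K,E=INFO[c];P=np.atleast_2d(P);q=(P-E[:3,3])@E[:3,:3];p=q@K.T;return p[:,:2]/p[:,2:]
def box(x0,x1,y0,y1,z0,z1):
    c=np.array([[x,y,z] for x in(x0,x1) for y in(y0,y1) for z in(z0,z1)],float)
    return c,[(i,j) for i in range(8) for j in range(i) if bin(i^j).count("1")==1]
def Rz(a): return np.array([[np.cos(a),-np.sin(a),0],[np.sin(a),np.cos(a),0],[0,0,1]])
def place(P,x,y,yaw): return P@Rz(yaw).T+[x,y,0]
E
cat > fit.py <<'E'
from h import *
def grad(c):
    g=cv2.GaussianBlur(cv2.imread(f"pics/{c}0.png").astype(np.float32),(0,0),0.8)
    gx=cv2.Sobel(g,cv2.CV_32F,1,0);gy=cv2.Sobel(g,cv2.CV_32F,0,1)
    return gx,gy
G={c:grad(c) for c in("scene","top")}
def score(p,segs,cams):
    s=0
    for c in cams:
        for a,b in segs[c]:
            A=place(np.array([a,b],float),*p);q=proj(c,A)
            d=q[1]-q[0];L=np.linalg.norm(d);n=np.array([-d[1],d[0]])/L
            t=np.linspace(.05,.95,40);pts=q[0]+t[:,None]*d
            v=[map_coordinates(G[c][0][:,:,k],[pts[:,1],pts[:,0]],order=1)*n[0]+map_coordinates(G[c][1][:,:,k],[pts[:,1],pts[:,0]],order=1)*n[1] for k in range(3)]
            s+=np.abs(np.array(v).mean(1)).sum()*L/30
    return -s
def fit(name,p0,segs):
    for cams in(["scene"],["top"],["scene","top"]):
        r=differential_evolution(score,[(p0[0]-15,p0[0]+15),(p0[1]-15,p0[1]+15),(p0[2]-.12,p0[2]+.12)],args=(segs,cams),seed=1,tol=1e-6)
        print(name,cams,np.round(r.x,2),np.round(np.degrees(r.x[2]),2),round(r.fun))
# dock plate: top outline
def rect(x,y,z): c=[(-x,-y,z),(x,-y,z),(x,y,z),(-x,y,z)];return [(c[i],c[(i+1)%4]) for i in range(4)]
R=rect(65,80,12);B=rect(65,80,0)
segs={"scene":[R[3],R[0],B[3],B[0],R[2]],"top":R}
fit("dock",(602,-134,0),segs)
R=rect(30,82.5,40);B=rect(30,82.5,0)
segs={"scene":[R[3],R[0],B[3],B[0]],"top":R}
fit("stand",(506,175,-.27),segs)
E
python3 fit.py
```

```text
dock ['scene'] [ 6.0619e+02 -1.3496e+02  1.0000e-02] 0.82 -3048
dock ['top'] [ 605.19 -135.11   -0.  ] -0.14 -3556
dock ['scene', 'top'] [ 605.59 -135.03    0.  ] 0.27 -6572
stand ['scene'] [ 5.1430e+02  1.7665e+02 -3.0000e-01] -17.33 -797
stand ['top'] [ 5.0807e+02  1.7342e+02 -2.8000e-01] -16.28 -1764
stand ['scene', 'top'] [ 5.0866e+02  1.7395e+02 -2.8000e-01] -15.85 -2380
```

```bash
cat > fit2.py <<'E'
from fit import *
a=np.radians(25);BX=np.array([np.cos(a),0,np.sin(a)]);BZ=np.array([-np.sin(a),0,np.cos(a)])
def w(p,o): return np.array(o)+p[0]*BX+p[1]*np.array([0,1.,0])+p[2]*BZ
segl={"scene":[],"top":[]}
O=rect(23,41,74);I=rect(13+5,31+5,74)
def sc(v,cams):
    o=(v[0],v[1],v[2])
    S={c:[(w(p,o),w(q,o)) for p,q in O] for c in cams}
    return score((0,0,np.radians(.2)*0),S,cams)
for cams in(["scene"],["top"],["scene","top"]):
    r=differential_evolution(sc,[(608,634),(-145,-125),(20,45)],args=(cams,),seed=2,tol=1e-6)
    print(cams,np.round(r.x,1),r.fun)
for c in("scene","top"):
    im=cv2.imread(f"pics/{c}0.png");q=proj(c,[[600,-135,80]])[0]
    k=10;x0,y0=int(q[0]-40),int(q[1]-30)
    z=cv2.resize(im[y0:y0+60,x0:x0+80],None,fx=k,fy=k,interpolation=cv2.INTER_CUBIC)
    def L(A,B,col):
        p=proj(c,[A,B]);p=((p-[x0-.0,y0-.0]+.5)*k).astype(int);cv2.line(z,tuple(p[0].tolist()),tuple(p[1].tolist()),col,1)
    for p,q_ in O: L(w(p,r.x),w(q_,r.x),(0,0,255))
    for p,q_ in rect(65,80,12): L(place(np.array([p]),605.5,-135,.002)[0],place(np.array([q_]),605.5,-135,.002)[0],(0,255,0))
    post=w((-40,-52,90),r.x),w((-40,-52,124),r.x);L(*post,(0,255,255))
    L(w((-40,-52,90),r.x),w((34,-52,90),r.x),(255,0,255))
    cv2.imwrite(f"pics/ov_{c}.png",z)
E
python3 fit2.py | tail -3
```

```text
['scene'] [ 628.2 -125.    24.1] -602.7679456193962
['top'] [ 633.7 -128.4   45. ] -1122.4055094382654
['scene', 'top'] [ 617.2 -130.7   32.8] -1568.3513761685645
```

View pics/ov_scene.png

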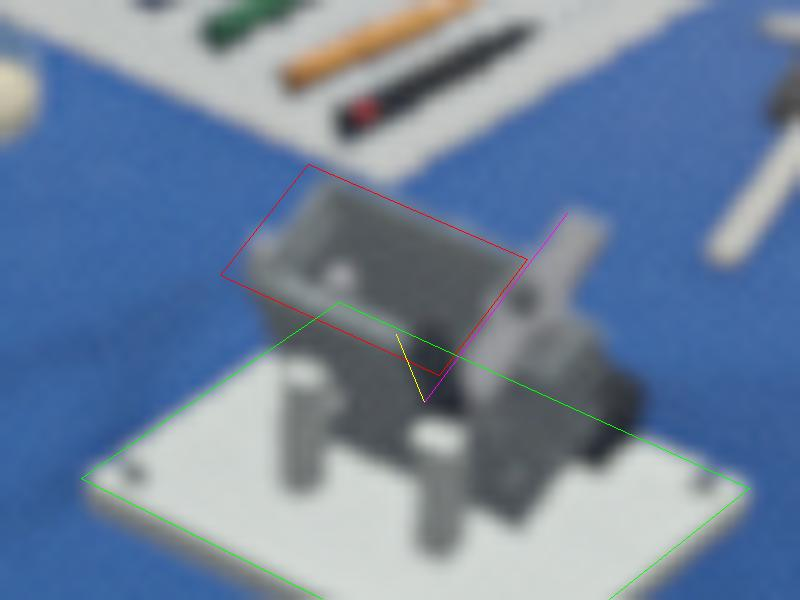

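View pics/ov_top.png

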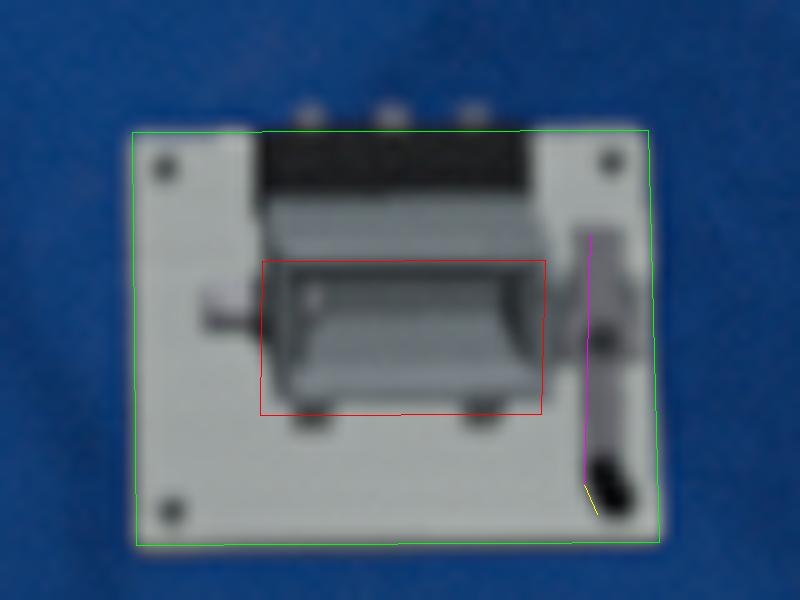

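```bash
sed -i 's/^for cams in(\["scene"\],\["top"\],\["scene","top"\]):$/for cams in []:/; ' fit2.py; sed -i 's/^for c in("scene","top"):$/class r: x=(621,-135,33)\nfor c in("scene","top"):/' fit2.py; sed -i 's/^    for cams in(\["scene"\].*$/    for cams in []:/' fit.py; sed -i 's/    for p,q_ in rect(65/    for p,q_ in rect(13,31,74): L(w(p,r.x),w(q_,r.x),(255,200,0))\n    for p,q_ in rect(65/' fit2.py; python3 fit2.py
```

```text
(no output)
```

View pics/ov_scene.png

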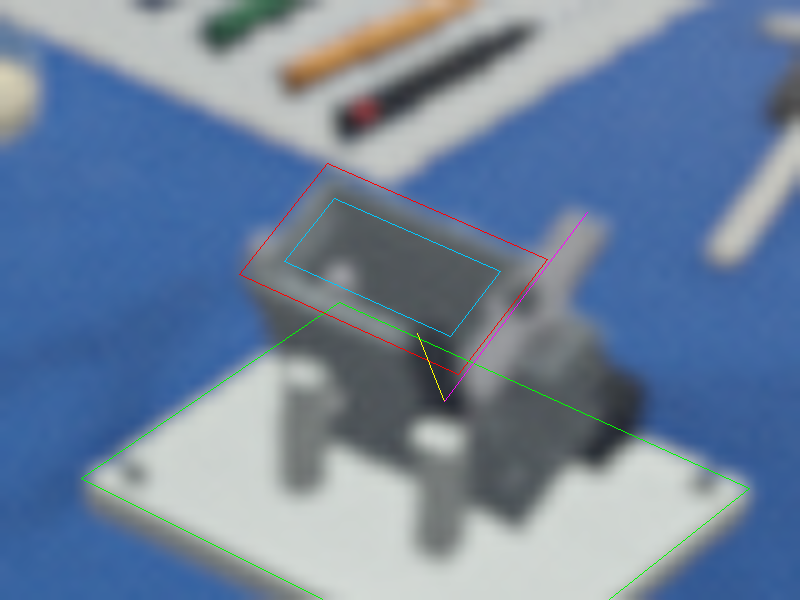

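View pics/ov_top.png

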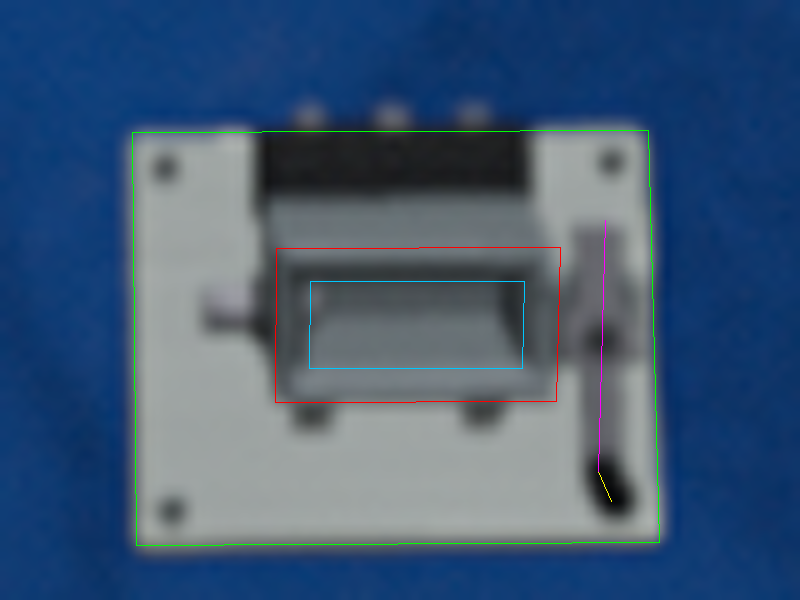

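```bash
python3 -m crank '[[[1,-2.3,2.48,0,0],[1,-2.3,2.48,0,0],[1,-2.3,2.48,0,0],[1,-2.3,2.48,0,0],[1,-2.3,2.48,0,0],[1,-2.3,2.48,0,0],[1,-2.3,2.48,0,0],[1,-2.3,2.48,0,0],[1,-0.94,3.1,0,0],[1,-0.94,3.1,0,0],[1,-0.94,3.1,0,0],[1,-0.94,3.1,0,0],[1,-0.94,3.1,0,0],[1,-0.94,3.1,0,0],[1,-0.94,3.1,0,0],[1,-0.94,3.1,0,0],[1,0,0,0,0.9],[1,0,0,0,0]]]'
python3 - <<'E'
from h import *
s=manip.get_state();print(s["position"],s["tool_rot"])
for c in("scene","top"):
    im=manip.read_camera(c);cv2.imwrite(f"pics/{c}1.png",im[:,:,::-1])
    for n in("module_tab","tall_module"):
        print(c,n,[(np.round(d["xyz"],1),round(d["confidence"],2)) for d in manip.mark_of(c,n)[:2]])
E
```

```text
t: 2.6
position: [520.6, 211.5, 230.7]
tool_rot: [-2.512, -1.886, 0.001]
ft_force: [-1.2, 0.6, 0.1]
grip_width: 85.4
[520.6309205  211.53966626 230.70405862] [-2.51172688e+00 -1.88604112e+00  1.34560673e-03]
scene module_tab [(array([521.6, 211.6, 112.3]), 0.56)]
scene tall_module [(array([519.2, 211.9,   3.4]), 0.79)]
top module_tab [(array([517.1, 214.8, 113.3]), 0.75)]
top tall_module [(array([519.6, 215.3,  10.1]), 0.54)]
```

```bash
python3 -m crank '[[[1,0,0,3,0],[1,0,0,3,0],[1,0,0,2,0],[1,0,0,2,0],[1,0,0,2,0],[1,0,0,1.4,0],[1,0,0,0,0]]]' 20
python3 - <<'E'
from h import *
s=manip.get_state();print(s["position"],s["tool_rot"],s["ft_force"])
for c in("scene","top"):
    im=manip.read_camera(c);im=im[:,:,::-1]
    q=proj(c,[[520,213,110]])[0].astype(int)
    z=cv2.resize(im[q[1]-40:q[1]+40,q[0]-50:q[0]+50],(500,400),interpolation=cv2.INTER_CUBIC);cv2.imwrite(f"pics/{c}2.png",z)
E
python3 -c "
import cv2;a=cv2.imread('pics/scene2.png');b=cv2.imread('pics/top2.png');cv2.imwrite('pics/c2.png',cv2.resize(cv2.hconcat([a,b]),(800,320)))"
```

```text
t: 3.48
position: [517.4, 212.8, 94.2]
tool_rot: [-2.506, -1.89, 0.006]
ft_force: [-0.6, -0.2, -0.2]
grip_width: 85.4
[517.40814396 212.84757016  94.1588813 ] [-2.50648188 -1.89030164  0.00621018] [-0.59379877 -0.18886891 -0.24969312]
```

View pics/c2.png

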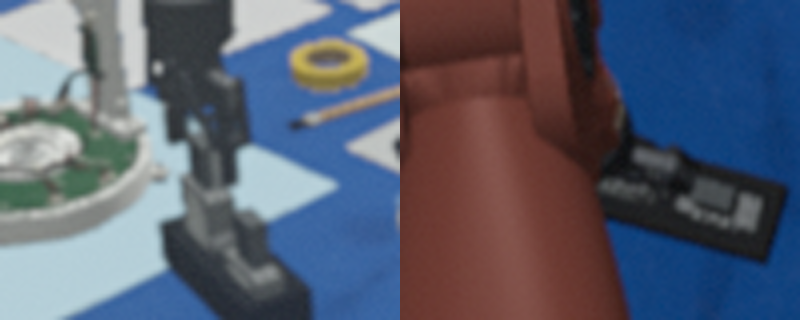

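```bash
python3 -m crank '[[[1,0,0,0,0],[1,0,0,0,0],[0,0,0,0,0],[0,0,0,0,0],[0,0,0,0,0],[0,0,0,0,0],[0,0,0,0,0],[0,0,0,0,0],[0,0,0,0,0],[0,0,0,0,0]]]' 20
```

```text
t: 4.42
position: [519.9, 212.7, 97.5]
tool_rot: [2.509, 1.89, 0.001]
ft_force: [-0.5, 0.2, 1.3]
grip_width: 29.7
```

```bash
python3 -m crank '[[[0,0,0,-0.8,0],[0,0,0,-0.8,0],[0,0,0,-0.9,0],[0,0,0,0,0],[0,0,0,0,0]]]' 20
python3 -m crank '[[[0,0,-0.4,0,0],[0,0,-0.4,0,0],[0,0,-0.4,0.02,0],[0,0,-0.4,0.04,0],[0,0,-0.4,0.04,0],[0,0,-0.4,0.04,0],[0,0,-0.4,0.06,0],[0,0,-0.4,0.1,0],[0,0,-0.4,0.1,0],[0,0,-0.4,0.1,0],[0,0,-0.4,0.1,0],[0,0,-0.1,0.1,0],[0,0,0,0,0],[0,0,0,0,0]]]'
cat > pic.py <<'E'
from h import *
import sys
tag=sys.argv[1];X=[float(v) for v in sys.argv[2:5]];hw=int(sys.argv[5]) if len(sys.argv)>5 else 50
s=manip.get_state();print(np.round(s["position"],1),np.round(s["ft_force"],1),s["grip_width"])
o=[]
for c in("scene","top"):
    im=np.pad(manip.read_camera(c)[:,:,::-1],((100,100),(100,100),(0,0)))
    cv2.imwrite(f"pics/{tag}_{c}_full.png",im[100:-100,100:-100])
    q=proj(c,[X])[0].astype(int)+100
    o.append(cv2.resize(im[q[1]-hw:q[1]+hw,q[0]-hw:q[0]+hw],(400,400),interpolation=cv2.INTER_CUBIC))
cv2.imwrite(f"pics/{tag}.png",cv2.hconcat(o))
E
python3 pic.py a1 500 213 110
```

```text
t: 4.83
position: [520.5, 212.7, 123.4]
tool_rot: [2.509, 1.89, 0.002]
ft_force: [-0.6, -0.1, -2.0]
grip_width: 29.9
t: 6.0
position: [476.2, 225.2, 115.0]
tool_rot: [-2.508, -1.89, 0.001]
ft_force: [1.3, 0.2, 0.4]
grip_width: 29.7
[476.2 225.2 115. ] [1.3 0.2 0.4] 29.703610982491206
```

View pics/a1.png

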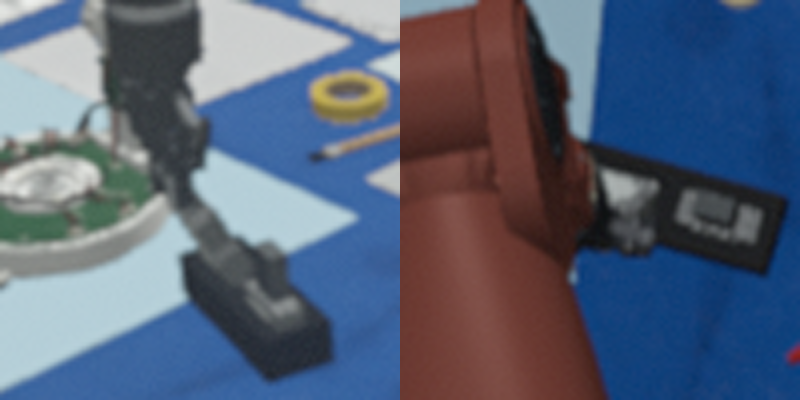

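```bash
python3 -m crank '[[[0,0,0,0,0],[0,0,-0.2,-0.5,0],[0,0,-0.5,-1,0],[0,0,-0.5,-1.5,0],[0,0,0,-2.5,0],[0,0,0,-3,0],[0,0,0,-1,0],[0,0,0,0,0],[0,0,0,0,0],[0,0,0,0,0]]]' 60
python3 pic.py a2 475 220 180 60
```

```text
t: 6.93
position: [464.2, 228.3, 208.7]
tool_rot: [-2.508, -1.89, 0.003]
ft_force: [-0.2, -0.6, -2.1]
grip_width: 29.3
[464.2 228.3 208.7] [-0.2 -0.6 -2.1] 29.28520705977542
```

View pics/a2.png

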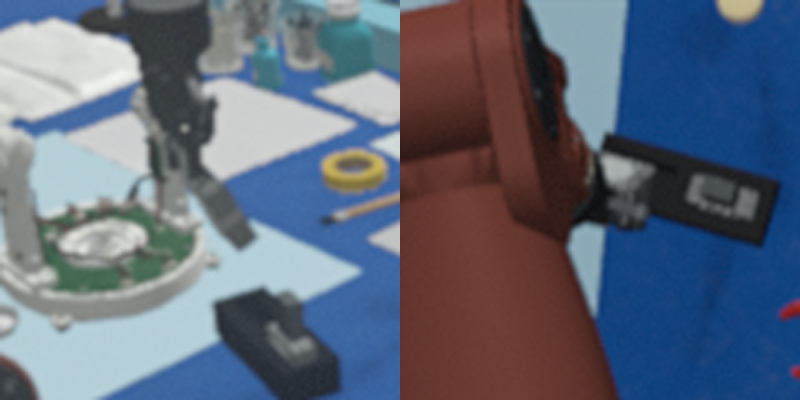

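```bash
python3 -m crank '[[[0,0,0,0,-5.4],[0,0,0,0,-5.4],[0,0,0,0,-5.4],[0,-1.5,0.3,0,0],[0,-2.9,0.55,0,0],[0,-2.9,0.55,0,0],[0,-2.9,0.55,0,0],[0,-2.9,0.55,0,0],[0,-2.9,0.55,0,0],[0,-2.9,0.55,0,0],[0,-2.9,0.55,0,0],[0,-2.9,0.55,0,0],[0,-2.9,0.55,0,0],[0,-2.9,0.55,0,0],[0,-2.9,0.55,0,0],[0,-2,0.4,0,0],[0,-0.9,0.1,0,0],[0,0,0,0,0],[0,0,0,0,0]]]'
python3 pic.py a3 570 -135 150 50
```

```text
t: 8.62
position: [534.2, -133.9, 209.5]
tool_rot: [-2.217, -2.223, 0.0]
ft_force: [-0.1, 0.5, -2.3]
grip_width: 29.5
[ 534.2 -133.9  209.5] [-0.1  0.5 -2.3] 29.453829394010693
```

View pics/a3.png

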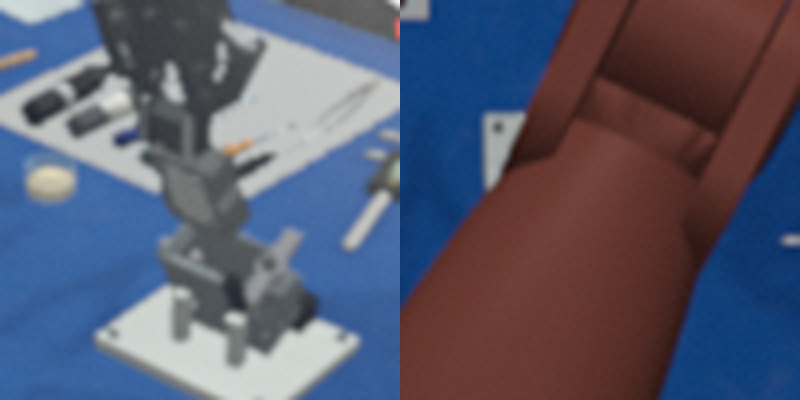

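```bash
cat > ov.py <<'E'
from h import *
import sys
tag,src,tilt,h,dx=sys.argv[1],sys.argv[2],float(sys.argv[3]),float(sys.argv[4]),float(sys.argv[5])
s=manip.get_state();T=s["position"]
a=np.radians(25);BO=np.array([621,-135,31.])
def fr(t): return np.array([[np.cos(t),0,-np.sin(t)],[0,1,0],[np.sin(t),0,np.cos(t)]])
im=cv2.imread(src);c="scene"
q=proj(c,[[575,-135,130]])[0];k=8;x0,y0=int(q[0]-45),int(q[1]-37)
z=cv2.resize(im[y0:y0+74,x0:x0+90],None,fx=k,fy=k,interpolation=cv2.INTER_CUBIC)
def draw(P,E,col):
    p=((proj(c,P)-[x0,y0]+.5)*k).astype(int)
    for i,j in E: cv2.line(z,tuple(p[i].tolist()),tuple(p[j].tolist()),col,1)
F=fr(np.radians(tilt));G=T+[0,0,20.5]
org=G-F@np.array([dx,0,h])
P,E=box(-12,12,-30,30,0,80);draw(P@F.T+org,E,(0,255,255))
P,E=box(-9,9,-15,15,80,124);draw(P@F.T+org,E,(0,255,0))
FB=fr(a)
P,E=box(-23,23,-41,41,0,74);draw(P@FB.T+BO,E,(0,0,255))
b=(org-BO)@FB;print("module origin in bay",b)
cv2.imwrite(f"pics/{tag}.png",z)
E
python3 ov.py o3 pics/a3_scene_full.png 25 110 0
```

```text
module origin in bay [  5.87346626   1.85815281 107.4124276 ]
```

View pics/o3.png

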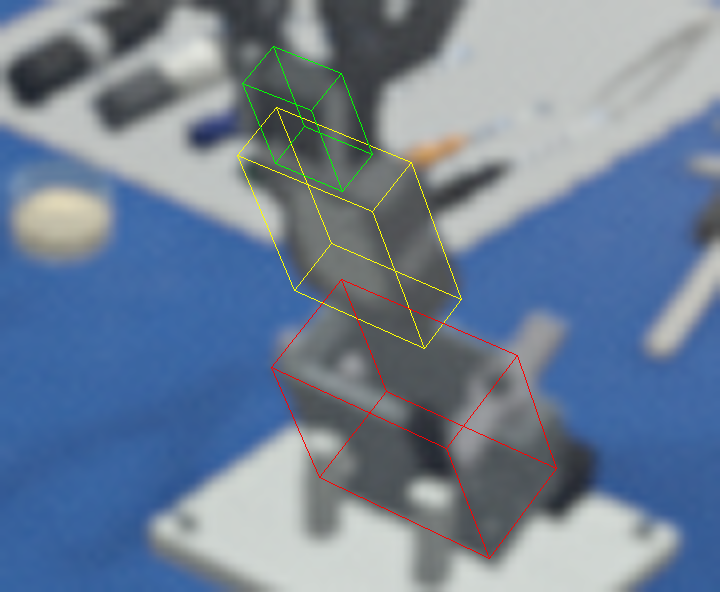

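Run:
```python
import cv2,numpy as np
from h import *
im=cv2.imread("pics/a3_scene_full.png");q=proj("scene",[[575,-135,130]])[0];x0,y0=int(q[0]-45),int(q[1]-37)
z=cv2.resize(im[y0:y0+74,x0:x0+90],None,fx=8,fy=8,interpolation=cv2.INTER_CUBIC)
z=np.clip((z.astype(float)/255)**.6*255*1.1,0,255).astype(np.uint8)
cv2.imwrite("pics/o3b.png",z)
```

```text
(no output)
```

View pics/o3b.png

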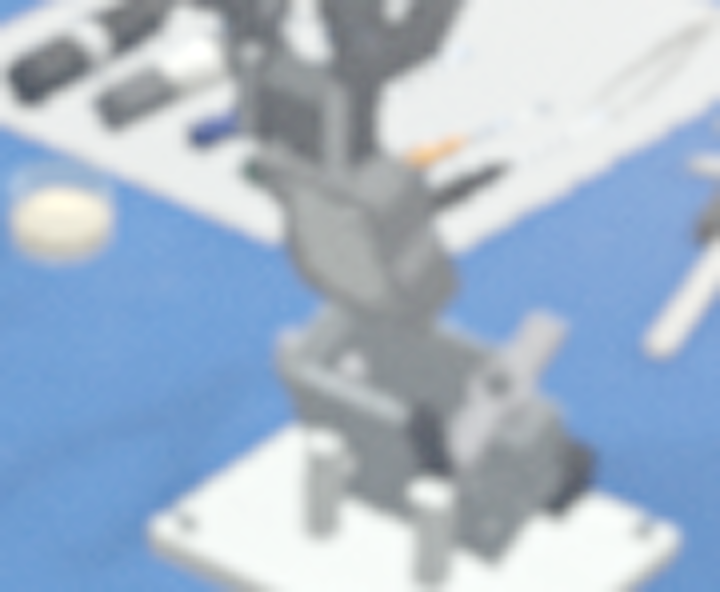

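```bash
cat > fitm.py <<'E'
from h import *
import sys,fit
src,out=sys.argv[1:3]
g=cv2.GaussianBlur(cv2.imread(src).astype(np.float32),(0,0),0.7)
fit.G["scene"]=(cv2.Sobel(g,cv2.CV_32F,1,0),cv2.Sobel(g,cv2.CV_32F,0,1))
def fr(t): return np.array([[np.cos(t),0,-np.sin(t)],[0,1,0],[np.sin(t),0,np.cos(t)]])
b=10
S=[((-12,30,b),(-12,30,80)),((-12,-30,b),(-12,-30,80)),((12,-30,b),(12,-30,80)),((-12,-30,80),(-12,30,80)),((-12,-30,80),(12,-30,80)),
   ((-12,-30+b,0),(-12,30-b,0)),((-12,30-b,0),(-12,30,b)),((-12,-30+b,0),(-12,-30,b)),((-9,-15,82),(-9,-15,100)),((9,-15,82),(9,-15,100))]
S=[(np.array(p,float),np.array(q,float)) for p,q in S]
T=manip.get_state()["position"];G0=T+[0,0,20.5]
def segs(v):
    F=fr(np.radians(v[0]));o=G0-F@[v[1],v[2],v[3]]
    return [(F@p+o,F@q+o) for p,q in S],o
def sc(v): return fit.score((0,0,0),{"scene":segs(v)[0]},["scene"])+0.15*((v[1]/3)**2+(v[2]/3)**2+((v[3]-110)/4)**2)*100
r=differential_evolution(sc,[(12,38),(-6,6),(-6,6),(100,120)],seed=3,tol=1e-7);print(np.round(r.x,2),r.fun)
for t in(17,21,25,29,33):
    rr=minimize(lambda u:sc([t,*u]),r.x[1:],method="Nelder-Mead");print(t,np.round(rr.x,1),round(rr.fun))
sg,o=segs(r.x)
F=fr(np.radians(25));print("origin in bay",np.round((o-np.array([621,-135,31.]))@F,1))
im=cv2.imread(src);k=8;q=proj("scene",[[575,-135,130]])[0];x0,y0=int(q[0]-45),int(q[1]-37)
z=cv2.resize(im[y0:y0+74,x0:x0+90],None,fx=k,fy=k,interpolation=cv2.INTER_CUBIC)
for a,c in sg:
    p=((proj("scene",[a,c])-[x0,y0]+.5)*k).astype(int);cv2.line(z,tuple(p[0].tolist()),tuple(p[1].tolist()),(0,255,255),1)
cv2.imwrite(out,z)
E
python3 fitm.py pics/a3_scene_full.png pics/o3c.png
```

```text
[ 20.67  -6.     2.74 103.62] -740.455231342656
17 [ -8.6   3.  102.8] -675
21 [ -6.7   1.8 104.3] -741
25 [ -5.1   0.2 104.9] -720
29 [ -0.2   0.5 110.1] -644
33 [ -0.8  -6.6 101.5] -606
origin in bay [  4.   -0.9 113.6]
```

View pics/o3c.png

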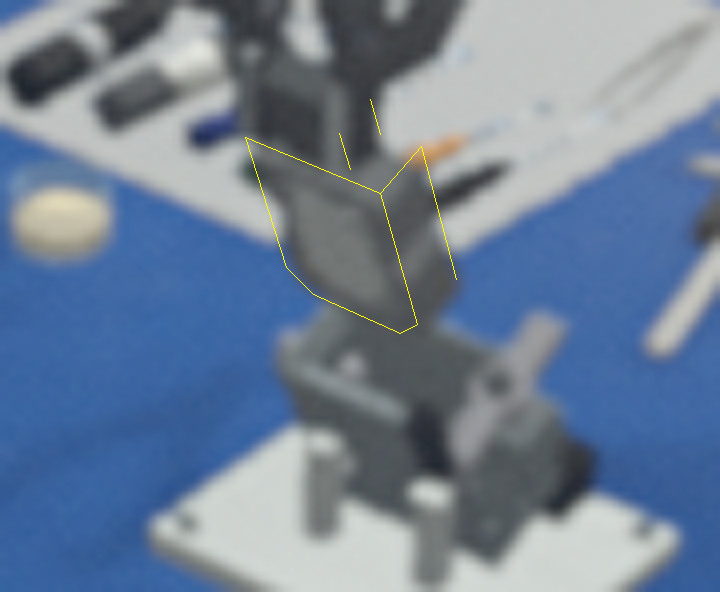

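```bash
cat > zoom.py <<'E'
import cv2,numpy as np,sys
from h import *
im=cv2.imread(sys.argv[1]);X=[float(v) for v in sys.argv[3:6]];q=proj("scene",[X])[0];w=int(sys.argv[6])
x0,y0=int(q[0]-w),int(q[1]-.75*w);k=800/(2*w)
z=cv2.resize(im[y0:y0+int(1.5*w),x0:x0+2*w],None,fx=k,fy=k,interpolation=cv2.INTER_LANCZOS4)
z=np.clip((z.astype(float)/255)**.55*255*1.1,0,255).astype(np.uint8)
print(x0,y0,k);cv2.imwrite(sys.argv[2],z)
E
python3 zoom.py pics/a3_scene_full.png pics/o3d.png 560 -135 160 25
```

```text
329 176 16.0
```

View pics/o3d.png

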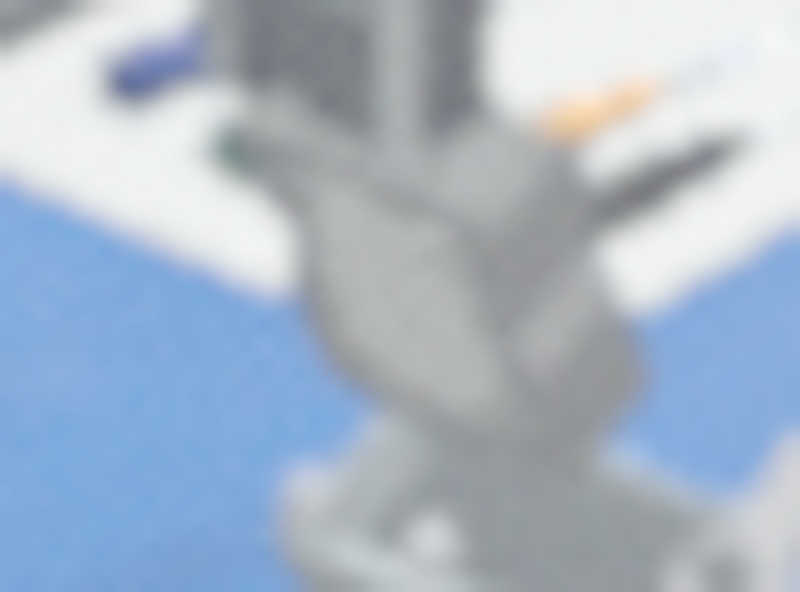

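```bash
cat > wire.py <<'E'
import cv2,numpy as np,sys
from h import *
def fr(t): t=np.radians(t);return np.array([[np.cos(t),0,-np.sin(t)],[0,1,0],[np.sin(t),0,np.cos(t)]])
b=8
prof=[(30-b,0),(30,b),(30,37),(24,45),(30,53),(30,80),(15,80),(15,124)]
prof=prof+[(-y,z) for y,z in prof[::-1]]
def wires(o,tilt):
    F=fr(tilt);L=[]
    f=[np.array([-12,y,z]) for y,z in prof];k=[np.array([12,y,z]) for y,z in prof]
    for i in range(6): L.append((f[i],f[i+1]))
    for i in range(9,15): L.append((f[i],f[i+1]))
    L.append((f[15],f[0]))
    for i in range(9,16): L.append((f[i],k[i]))
    for i in range(9,15): L.append((k[i],k[i+1]))
    return [(F@p+o,F@q+o) for p,q in L]
def zoomover(src,out,X,w,Ls):
    im=cv2.imread(src);q=proj("scene",[X])[0]
    x0,y0=int(q[0]-w),int(q[1]-.75*w);k=800/(2*w)
    z=cv2.resize(im[y0:y0+int(1.5*w),x0:x0+2*w],None,fx=k,fy=k,interpolation=cv2.INTER_CUBIC)
    z=np.clip((z.astype(float)/255)**.55*255*1.1,0,255).astype(np.uint8)
    for L,col in Ls:
        for a,c in L:
            p=((proj("scene",[a,c])-[x0,y0]+.5)*k).astype(int);cv2.line(z,tuple(p[0].tolist()),tuple(p[1].tolist()),col,1)
    cv2.imwrite(out,z)
E
python3 - <<'E'
from wire import *
T=manip.get_state()["position"];G=T+[0,0,20.5]
Ls=[(wires(G-fr(t)@[0,0,110],t),c) for t,c in((25,(0,255,255)),(33,(0,0,255)))]
zoomover("pics/a3_scene_full.png","pics/o3e.png",[560,-135,165],30,Ls)
E
```

```text
(no output)
```

View pics/o3e.png

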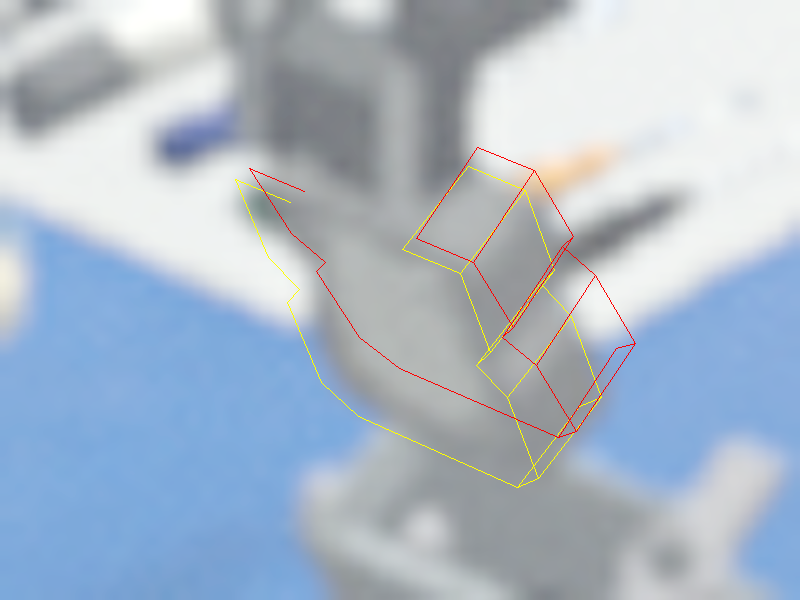

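```bash
cat > fitw.py <<'E'
from wire import *
import fit
def run(src,out,t0=27,X=[560,-135,165],y0=None,lim=8):
    g=cv2.GaussianBlur(cv2.imread(src).astype(np.float32),(0,0),0.7)
    fit.G["scene"]=(cv2.Sobel(g,cv2.CV_32F,1,0),cv2.Sobel(g,cv2.CV_32F,0,1))
    T=manip.get_state()["position"];G=T+[0,0,20.5]
    def W(v): return wires(G-fr(v[0])@[v[1],v[2],v[3]],v[0])
    def sc(v): return fit.score((0,0,0),{"scene":W(v)},["scene"])+8*((v[1]/2)**2+(v[2]/2)**2+((v[3]-110)/3)**2)
    r=differential_evolution(sc,[(t0-lim,t0+lim),(-6,6),(-6,6),(102,118)],seed=3,tol=1e-7)
    print("tilt,dx,dy,h",np.round(r.x,1),round(r.fun))
    for t in np.arange(t0-6,t0+7,2): 
        rr=minimize(lambda u:sc([t,*u]),r.x[1:],method="Nelder-Mead");print(t,np.round(rr.x,1),round(rr.fun))
    o=G-fr(r.x[0])@r.x[1:];print("in bay",np.round((o-np.array([621,-135,31.]))@fr(25),1))
    zoomover(src,out,X,30,[(W(r.x),(0,255,255))])
if __name__=="__main__":
    import sys
    run(sys.argv[1],sys.argv[2])
E
python3 fitw.py pics/a3_scene_full.png pics/o3f.png
```

```text
tilt,dx,dy,h [ 24.6  -2.    2.6 110.4] -1060
21 [ -4.6   3.6 108.8] -975
23 [ -3.2   3.  109.7] -1043
25 [ -1.7   2.5 110.5] -1059
27 [ -0.2   1.9 111.3] -1025
29 [  0.7   1.4 111.7] -996
31 [  2.7   0.8 112.4] -940
33 [  2.7   0.8 112.1] -889
in bay [  7.1  -0.7 107. ]
```

View pics/o3f.png

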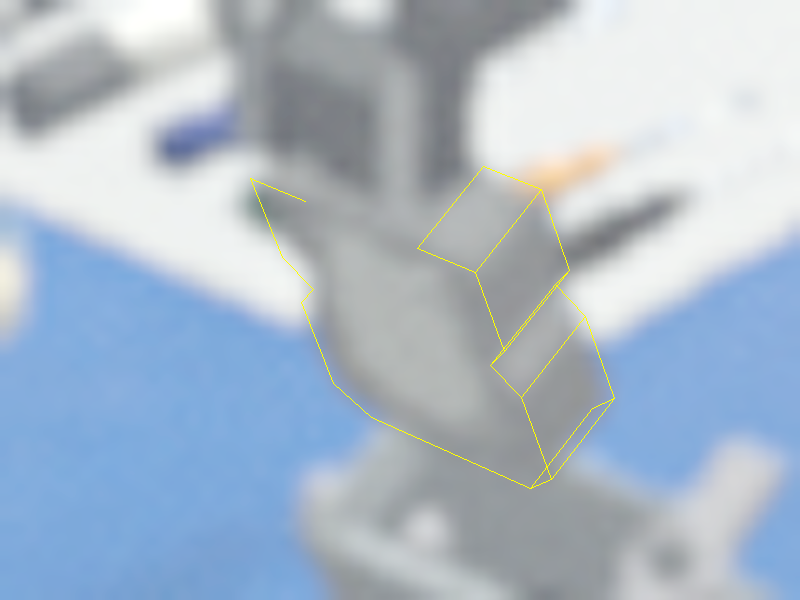

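```bash
cat > bayov.py <<'E'
from wire import *
import sys
BO=np.array([float(v) for v in sys.argv[1:4]]);F=fr(25)
def rc(x,y,z): c=[np.array(p,float) for p in((-x,-y,z),(x,-y,z),(x,y,z),(-x,y,z))];return [(F@c[i]+BO,F@c[(i+1)%4]+BO) for i in range(4)]
def pt(p): return F@np.array(p,float)+BO
L=[(rc(23,41,74),(0,0,255)),(rc(18,36,74),(0,255,255)),(rc(13,31,69),(255,200,0)),
 ([(pt((x,y,0)),pt((x,y,74))) for x,y in((-23,-41),(-23,41),(23,-41))],(0,0,255)),
 ([(pt((-40,-52,90)),pt((-40,-52,124))),(pt((-40,-52,90)),pt((34,-52,90)))],(255,0,255)),
 ([(pt((-2,31-5.5,45)),pt((2,31-5.5,45))),(pt((0,31-5.5,43)),pt((0,31-5.5,47)))],(0,255,0))]
zoomover("pics/scene0.png","pics/b_s.png",[600,-135,80],30,L)
E
python3 bayov.py 621 -135 31
```

```text
(no output)
```

View pics/b_s.png

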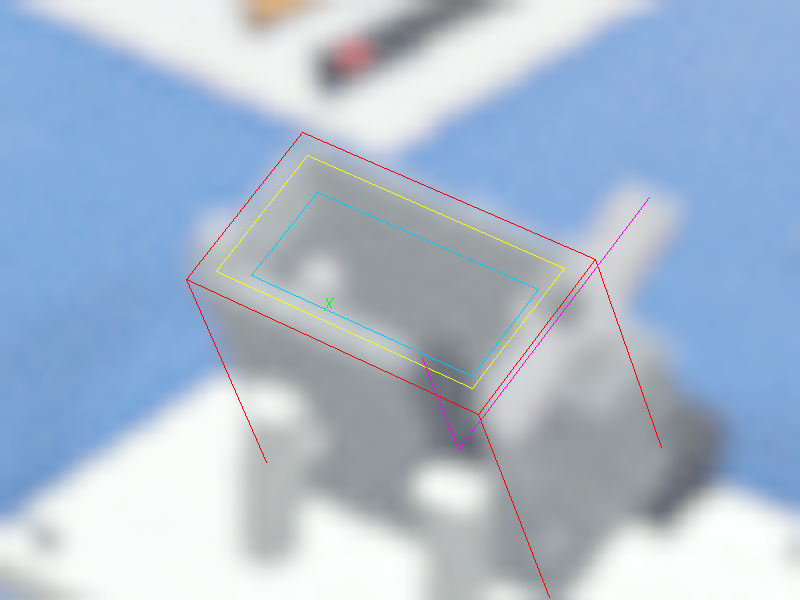

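```bash
python3 -m crank '[[[0,0,-0.3,0.2,0],[0,0,-0.2,0.6,0],[0,0,0.2,0.6,0],[0,0,0.4,0.6,0],[0,0,0.37,0.54,0],[0,0,0,0,0],[0,0,0,0,0],[0,0,0,0,0]]]'
python3 pic.py a4 570 -135 150 50
python3 - <<'E'
import fitw
fitw.run("pics/a4_scene_full.png","pics/o4.png",25,[570,-135,140],lim=5)
E
```

```text
t: 9.38
position: [539.5, -134.4, 184.9]
tool_rot: [-2.218, -2.225, -0.0]
ft_force: [-0.1, 0.3, -2.0]
grip_width: 28.6
[ 539.5 -134.4  184.9] [-0.1  0.3 -2. ] 28.568262811147854
tilt,dx,dy,h [ 22.5  -4.1   1.9 107. ] -780
19 [ -6.2   2.8 104.9] -738
21 [ -5.1   2.3 106.1] -771
23 [ -3.8   1.8 107.3] -779
25 [ -2.3   1.3 108.6] -758
27 [ -3.2   0.5 107.1] -740
29 [ -1.6   0.2 108.4] -748
31 [-1.000e-01 -3.000e-01  1.091e+02] -720
in bay [-0.6 -1.4 85.7]
```

View pics/o4.png

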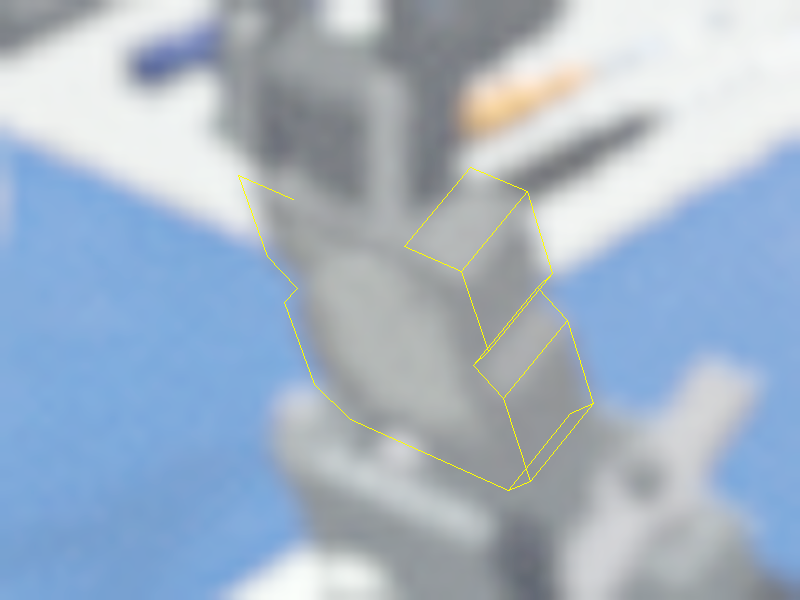

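```bash
python3 -m crank '[[[0,0,0.085,0.18,0],[0,0,0.085,0.18,0],[0,0,0.085,0.18,0],[0,0,0.085,0.18,0],[0,0,0,0,0],[0,0,0,0,0]]]' 40
python3 -m crank '[[[0,0,0.085,0.18,0],[0,0,0.085,0.18,0],[0,0,0.085,0.18,0],[0,0,0,0,0],[0,0,0,0,0]]]' 40
```

```text
t: 9.98
position: [542.7, -134.3, 177.5]
tool_rot: [-2.217, -2.225, 0.0]
ft_force: [0.2, -0.0, -1.2]
grip_width: 29.3
t: 10.4
position: [545.1, -134.4, 172.1]
tool_rot: [-2.218, -2.225, 0.001]
ft_force: [-1.0, -0.4, 0.3]
grip_width: 28.9
```

```bash
python3 -m crank '[[[0,0,0.085,0.18,0],[0,0,0.085,0.18,0],[0,0,0,0,0],[0,0,0,0,0]]]' 40
python3 -m crank '[[[0,0,0.085,0.18,0],[0,0,0.085,0.18,0],[0,0,0,0,0],[0,0,0,0,0]]]' 40
python3 pic.py a5 580 -135 130 40
```

```text
t: 10.73
position: [546.8, -134.3, 168.1]
tool_rot: [-2.217, -2.224, 0.001]
ft_force: [-1.9, -0.8, -4.0]
grip_width: 29.0
t: 11.07
position: [548.6, -134.3, 164.5]
tool_rot: [-2.217, -2.224, 0.0]
ft_force: [-2.8, -0.2, -4.9]
grip_width: 29.2
[ 548.6 -134.3  164.5] [-2.8 -0.2 -4.9] 29.24551024347769
```

View pics/a5.png

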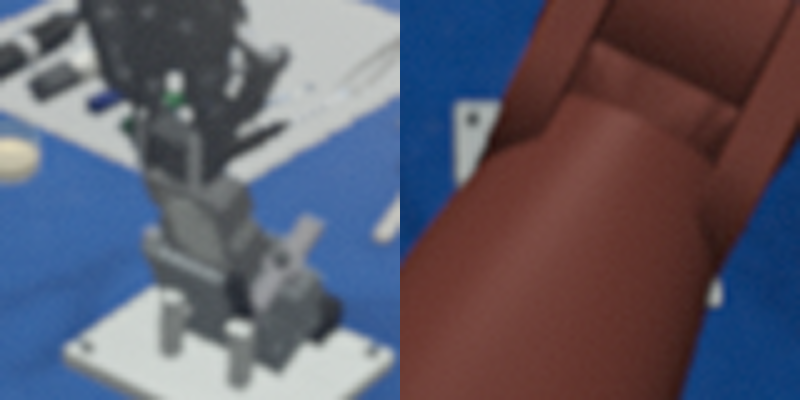

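```bash
python3 -m crank '[[[0,0,-0.09,0.04,0],[0,0,0.085,0.18,0],[0,0,0.085,0.18,0],[0,0,0,0,0],[0,0,0,0,0]]]' 40
python3 -m crank '[[[0,0,0.085,0.18,0],[0,0,0.085,0.18,0],[0,0,0.085,0.18,0],[0,0,0,0,0],[0,0,0,0,0]]]' 40
```

```text
t: 11.58
position: [549.8, -134.4, 161.0]
tool_rot: [2.218, 2.225, 0.0]
ft_force: [-1.6, 1.1, -5.0]
grip_width: 28.9
t: 12.0
position: [552.2, -134.3, 155.4]
tool_rot: [-2.218, -2.225, -0.0]
ft_force: [-2.1, -0.2, -4.1]
grip_width: 29.6
```

```bash
python3 -m crank '[[[0,0,0.085,0.18,0],[0,0,0.085,0.18,0],[0,0,0.085,0.18,0],[0,0,0.085,0.18,0],[0,0,0,0,0],[0,0,0,0,0]]]' 70
python3 -m crank '[[[0,0,0.085,0.18,0],[0,0,0.085,0.18,0],[0,0,0.085,0.18,0],[0,0,0.085,0.18,0],[0,0,0,0,0],[0,0,0,0,0]]]' 70
```

```text
t: 12.5
position: [555.3, -135.5, 148.9]
tool_rot: [2.218, 2.223, -0.003]
ft_force: [-5.9, -4.9, 1.1]
grip_width: 29.0
t: 13.0
position: [558.7, -135.5, 141.2]
tool_rot: [2.218, 2.223, -0.003]
ft_force: [-4.7, -4.9, -3.2]
grip_width: 29.1
```

```bash
python3 -m crank '[[[0,0,0.085,0.18,0],[0,0,0.085,0.18,0],[0,0,0.085,0.18,0],[0,0,0.085,0.18,0],[0,0,0.085,0.18,0],[0,0,0,0,0],[0,0,0,0,0]]]' 70
python3 -m crank '[[[0,0,0.085,0.18,0],[0,0,0.085,0.18,0],[0,0,0.085,0.18,0],[0,0,0.085,0.18,0],[0,0,0,0,0],[0,0,0,0,0]]]' 70
python3 pic.py a6 600 -135 100 40
```

```text
t: 13.58
position: [562.7, -135.5, 132.2]
tool_rot: [2.218, 2.223, -0.004]
ft_force: [-6.1, -5.3, -2.2]
grip_width: 29.3
t: 14.08
position: [566.0, -135.5, 124.8]
tool_rot: [2.219, 2.224, -0.004]
ft_force: [-5.6, -5.2, -3.5]
grip_width: 29.0
[ 566.  -135.5  124.8] [-5.6 -5.2 -3.5] 28.958054965319832
```

View pics/a6.png

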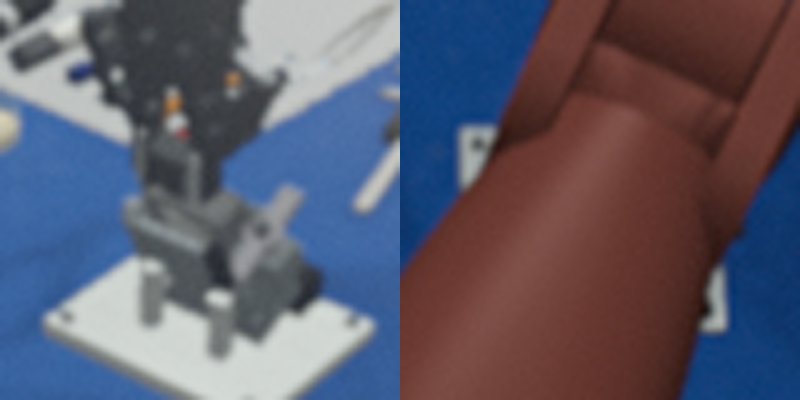

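```bash
python3 -m crank '[[[0,0,0.085,0.18,0],[0,0,0.085,0.18,0],[0,0,0.085,0.18,0],[0,0,0.085,0.18,0],[0,0,0.085,0.18,0],[0,0,0,0,0],[0,0,0,0,0]]]' 70
python3 -m crank '[[[0,0,0.085,0.18,0],[0,0,0.085,0.18,0],[0,0,0,0,0],[0,0,0,0,0]]]' 70
python3 -m crank '[[[0,0,0.085,0.18,0],[0,0,0.085,0.18,0],[0,0,0,0,0],[0,0,0,0,0]]]' 70
```

```text
t: 14.77
position: [570.1, -135.4, 115.3]
tool_rot: [-2.219, -2.224, 0.004]
ft_force: [-4.4, -6.0, -5.4]
grip_width: 29.3
t: 15.1
position: [571.8, -135.0, 111.5]
tool_rot: [-2.218, -2.224, 0.004]
ft_force: [-5.5, -4.5, -6.9]
grip_width: 29.0
t: 15.43
position: [572.2, -134.9, 110.6]
tool_rot: [-2.217, -2.223, 0.006]
ft_force: [-22.8, -1.7, 18.6]
grip_width: 28.8
```

```bash
python3 -m crank '[[[0,0,0.085,0.18,0],[0,0,0,0,0],[0,0,0,0,0]]]' 90
python3 pic.py a7 600 -135 100 40
python3 - <<'E'
from wire import *
F=fr(25);BO=np.array([621,-135,31.])
zoomover("pics/a7_scene_full.png","pics/o7.png",[595,-135,100],30,[(wires(BO,25),(0,255,255)),(wires(BO+F@[0,0,5],25),(0,0,255))])
for n in("module_tab","tall_module","bay_mouth"): print(n,[(np.round(d["xyz"],1),round(d["confidence"],2)) for d in manip.mark_of("scene",n)[:2]])
E
```

```text
t: 15.68
position: [572.4, -134.9, 110.6]
tool_rot: [-2.217, -2.223, 0.008]
ft_force: [-33.8, 0.5, 34.4]
grip_width: 29.1
[ 572.4 -134.9  110.6] [-33.8   0.5  34.4] 29.075539567294875
module_tab [(array([ 580.7, -135.9,  127.2]), 0.65), (array([ 368.4, -225.3,   -0.7]), 0.35)]
tall_module [(array([ 570.6, -352.3,    0.8]), 0.51), (array([ 617.8, -138.8,   28. ]), 0.44)]
bay_mouth [(array([ 586.9, -137.3,   96.4]), 0.98)]
```

View pics/o7.png

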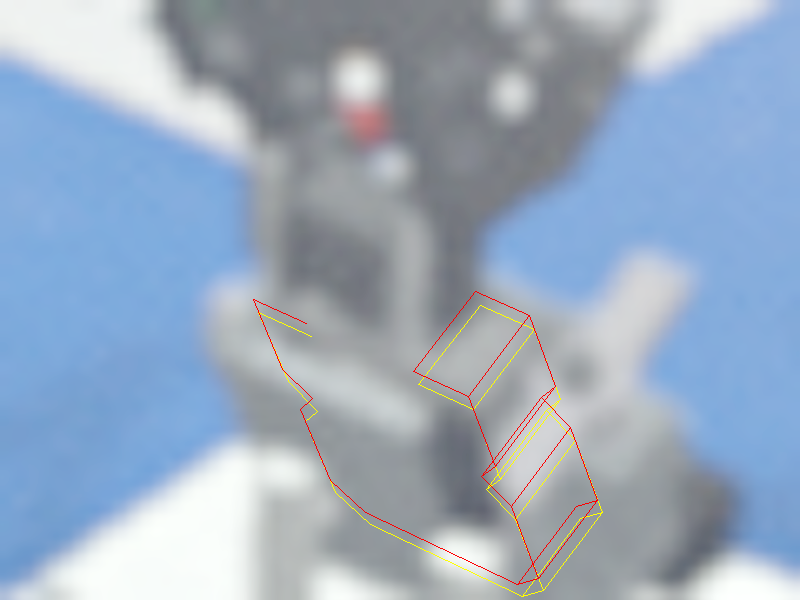

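```bash
python3 -m crank '[[[0,0,-0.08,-0.18,0],[0,0,-0.06,-0.14,0],[0,0,0,0,0],[0,0,0,0,0],[0.5,0,0,0,0],[0.5,0,0,0,0],[0.5,0,0,0,0],[0.5,0,0,0,0],[0.5,0,0,0,0]]]' 40
python3 -c "
from workcell import manip
manip.read_camera('scene')
for n in ('module_tab','bay_mouth'): print(n,[(d['xyz'],d['confidence']) for d in manip.mark_of('scene',n)[:1]])"
```

```text
t: 16.68
position: [574.1, -134.3, 110.5]
tool_rot: [2.217, 2.225, 0.001]
ft_force: [-0.5, -0.1, 0.9]
grip_width: 42.8
module_tab [([576.2, -138.0, 127.5], 0.72)]
bay_mouth [([510.1, 442.0, 4.3], 0.55)]
```

```bash
python3 -m crank '[[[0.5,0,0,-1,0],[0.5,0,0,-1.5,0],[0.5,0,0,-2,0],[0.5,0,-0.5,-3,0],[0.2,0,-2,-3,0],[0,0,-3,-2,0],[0,0,-3,0,0],[0,0,-3,0,0],[0,0,0,0,0],[0,0,0,0,0]]]' 40
python3 pic.py a8 590 -135 100 35
python3 - <<'E'
from wire import *
F=fr(25);BO=np.array([621,-135,31.])
zoomover("pics/a8_scene_full.png","pics/o8.png",[595,-135,100],30,[])
for c in("scene","top"):
  for n in("module_tab","tall_module","bay_mouth","latch_post"): print(c,n,[(np.round(d["xyz"],1),round(d["confidence"],2)) for d in manip.mark_of(c,n)[:2]])
E
```

```text
t: 17.67
position: [458.2, -134.8, 236.5]
tool_rot: [2.217, 2.222, 0.001]
ft_force: [0.4, -0.5, 0.2]
grip_width: -0.0
[ 458.2 -134.8  236.5] [ 0.4 -0.5  0.2] -0.04645880855258441
scene module_tab [(array([ 576. , -133.7,  125.2]), 0.67), (array([507.3, 178.1,  -2.9]), 0.4)]
scene tall_module [(array([ 617.2, -133.9,   25.7]), 0.68), (array([ 5.710e+02, -3.502e+02,  3.000e-01]), 0.66)]
scene bay_mouth [(array([ 587. , -133.8,   99.6]), 0.66), (array([ 573.5, -351.4,    2.8]), 0.55)]
scene latch_post [(array([ 588.8, -136. ,   97.2]), 0.74), (array([ 533.7, -188.9,  111.9]), 0.68)]
top module_tab [(array([ 570.3, -352.1,   -1.8]), 0.41)]
top tall_module [(array([ 605.9, -134.8,    3.7]), 0.55)]
top bay_mouth [(array([ 589.1, -134.5,   96.8]), 0.44), (array([ 571.3, -351.3,   -1.6]), 0.4)]
top latch_post [(array([ 5.715e+02, -3.529e+02,  1.000e-01]), 0.4)]
```

View pics/o8.png

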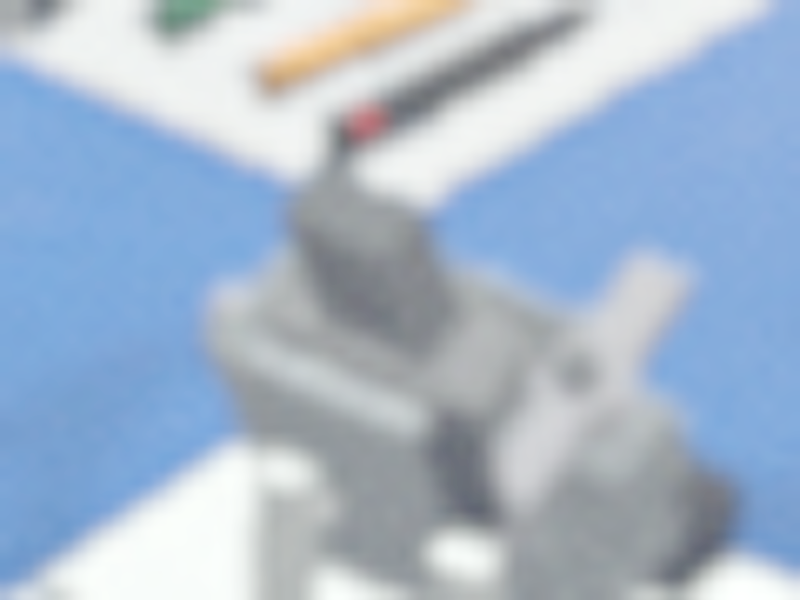

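View pics/a8.png

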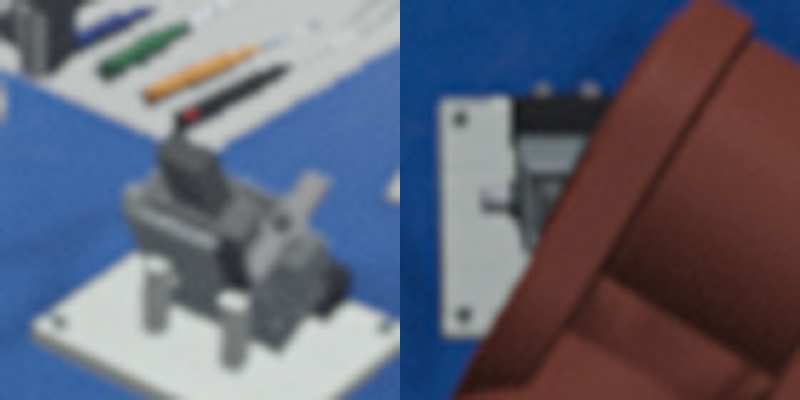

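```bash
python3 -m crank '[[[0,-0.8,2.5,0,0],[0,-0.8,2.7,0,0],[0,-0.8,2.7,2,0],[0,0,0,3,0],[0,0,0,3,0],[0,0,0,2.5,0],[0,0,0,1.5,0],[0,0,0,1.4,0],[0,0,0,0,0],[0,0,0,0,0],[0,0,0,0,0]]]' 40
python3 pic.py b1 560 -165 110 30
```

```text
t: 19.08
position: [538.2, -158.6, 102.4]
tool_rot: [2.217, 2.224, 0.001]
ft_force: [-0.4, -0.5, -0.3]
grip_width: 0.2
[ 538.2 -158.6  102.4] [-0.4 -0.5 -0.3] 0.19310836051132124
```

View pics/b1.png

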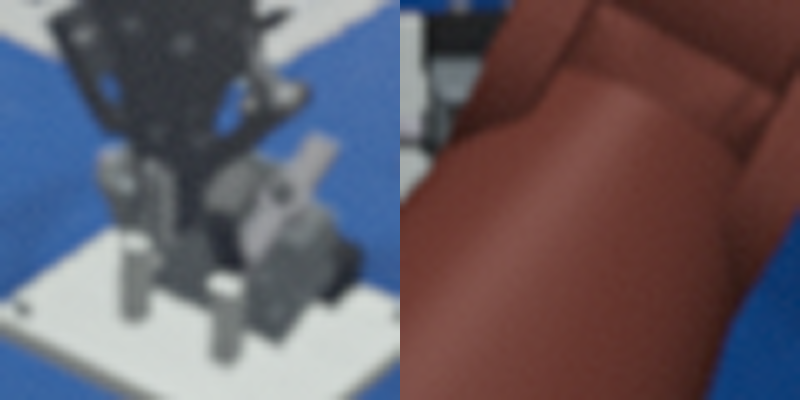

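```bash
python3 -m crank '[[[0,-0.5,0,0,0],[0,-0.5,0,0,0],[0,-0.5,0,0,0],[0,-0.6,0,0,0],[0,-0.6,0,0,0],[0,-0.5,0,0,0],[0,-0.5,0,0,0],[0,0,0,0,0],[0,0,0,0,0]]]'
python3 pic.py b2 560 -165 110 30
```

```text
t: 19.93
position: [537.6, -195.9, 101.1]
tool_rot: [-2.218, -2.224, 0.001]
ft_force: [1.0, 0.5, -0.2]
grip_width: 0.3
[ 537.6 -195.9  101.1] [ 1.   0.5 -0.2] 0.2975126242211342
```

View pics/b2.png

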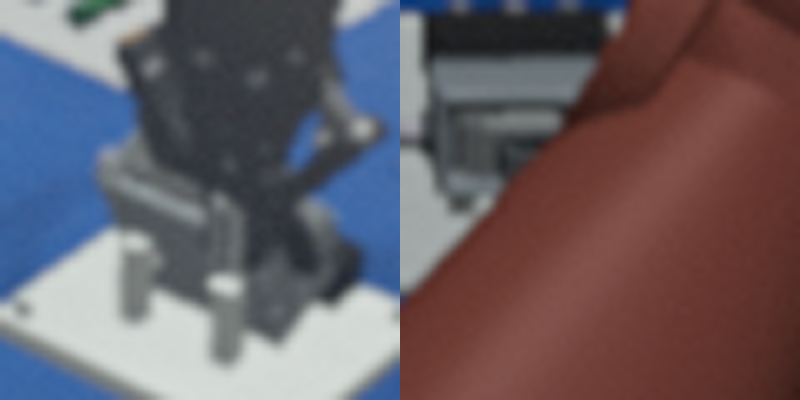

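```bash
python3 -m crank '[[[0,-0.55,0.33,-0.2,0],[0,-0.55,0.33,-0.2,0],[0,-0.4,0.4,-0.19,0],[0,-0.4,0.4,-0.19,0],[0,-0.2,0.46,-0.21,0],[0,-0.1,0.3,-0.14,0],[0,0,0,0,0],[0,0,0,0,0]]]'
python3 pic.py b3 560 -165 110 30
```

```text
t: 20.7
position: [555.9, -215.6, 110.2]
tool_rot: [-2.211, -2.217, 0.007]
ft_force: [-20.2, 8.0, 0.9]
grip_width: 0.0
[ 555.9 -215.6  110.2] [-20.2   8.    0.9] 0.03406991210771782
```

View pics/b3.png

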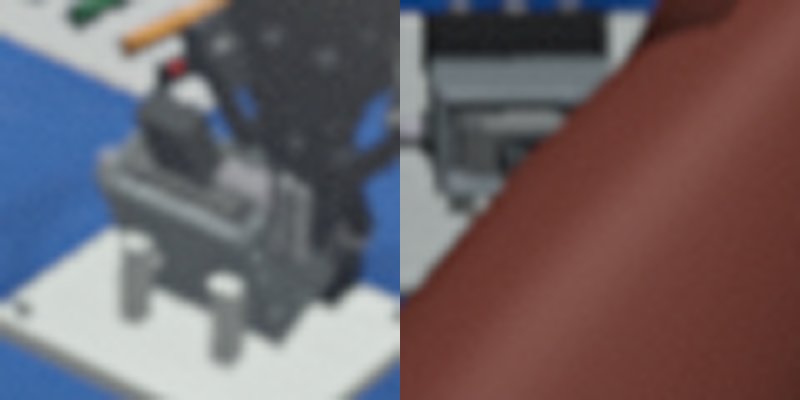

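Run:
```python
from wire import *
F=fr(25);BO=np.array([621,-135,31.])
P=lambda x,y,z:F@np.array([x,y,z],float)+BO
def fing(th):
    d=np.array([np.sin(np.radians(90-th)),np.cos(np.radians(90-th))]) # th=90 -> +y
    n=np.array([-d[1],d[0]])
    a=[np.array([0,-52])+s*8*n+t*d for s,t in((-1,0),(-1,34),(1,34),(1,0))]
    return [(P(*a[i],90),P(*a[i+1],90)) for i in range(3)]
zoomover("pics/b3_scene_full.png","pics/o9.png",[575,-150,115],22,[(fing(90),(0,255,255)),(fing(80),(0,0,255))])
zoomover("pics/b3_scene_full.png","pics/o9b.png",[575,-150,115],22,[])
```

```text
(no output)
```

View pics/o9.png

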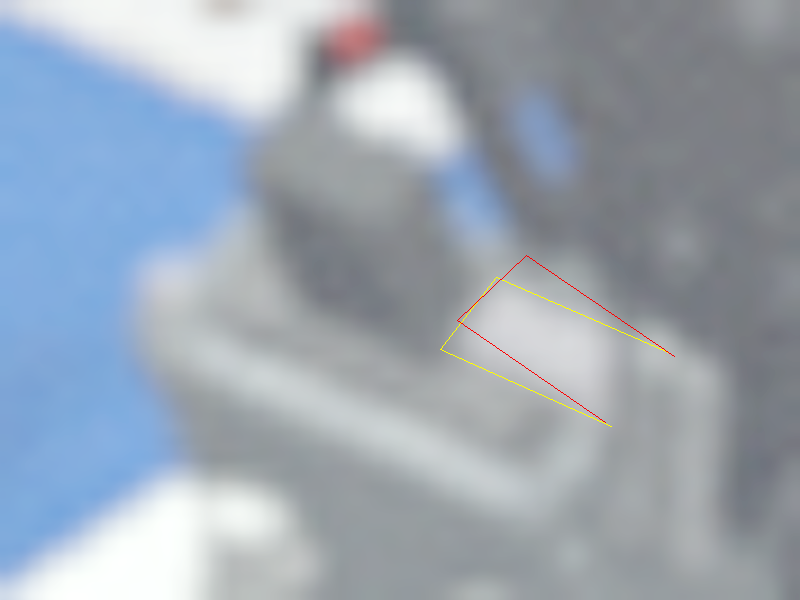

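View pics/o9b.png

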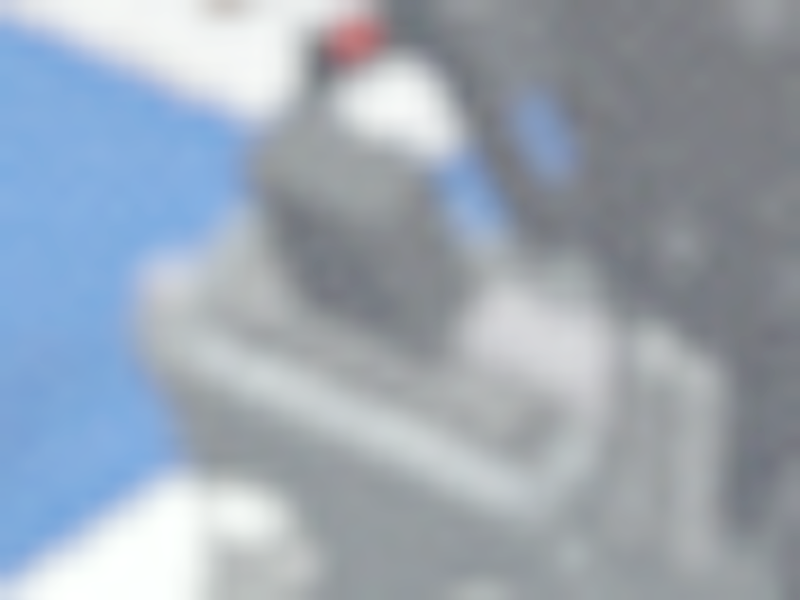

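```bash
python3 -m crank '[[[0,0.1,0.08,-0.04,0],[0,0.1,0.04,-0.02,0],[0,0,0,0,0],[0,0,0,0,0]]]'
python3 -m crank '[[[0,0,-0.5,0.2,0],[0,0,-2,0,0],[0,0,-3,-1,0],[0,0,-2,-3,0],[0,0,-3,-3,0],[0,0,-3,-3,0],[0,0,0,0,0],[0,0,0,0,0]]]'
python3 pic.py b4 575 -165 110 30
python3 -c "
from workcell import manip
for c in ('scene','top'):
 for n in ('latch_post','module_tab','tall_module'): print(c,n,[([round(v,1) for v in d['xyz']],round(d['confidence'],2)) for d in manip.mark_of(c,n)[:3]])"
```

```text
t: 21.13
position: [556.3, -215.0, 110.5]
tool_rot: [-2.213, -2.216, 0.012]
ft_force: [-23.3, -0.4, -3.1]
grip_width: 0.1
t: 21.8
position: [427.8, -217.3, 213.0]
tool_rot: [2.216, 2.219, -0.0]
ft_force: [0.6, 0.0, -0.8]
grip_width: -0.1
[ 427.8 -217.3  213. ] [ 0.6  0.  -0.8] -0.07775468569446473
scene latch_post [([572.9, -228.9, 128.9], 0.46)]
scene module_tab [([578.2, -133.3, 126.0], 0.63)]
scene tall_module [([616.8, -134.8, 27.4], 0.45)]
top latch_post [([576.2, -228.6, 130.5], 0.6)]
top module_tab [([574.4, -133.5, 126.2], 0.5), ([693.8, 127.4, -2.9], 0.37)]
top tall_module [([619.3, -132.5, 33.1], 0.55)]
```

View pics/b4.png

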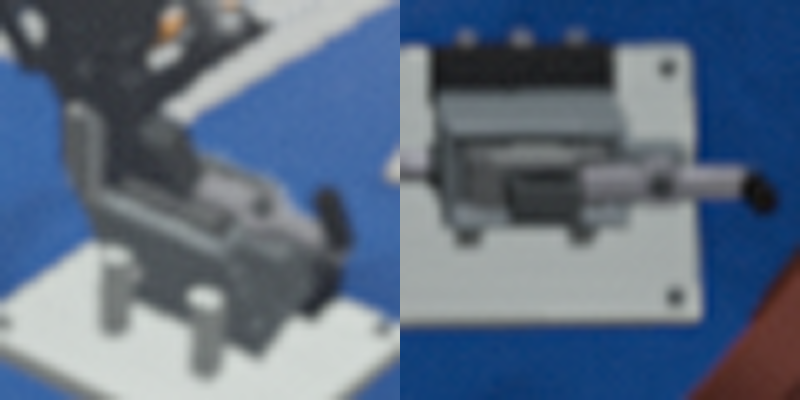

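Run:
```python
from wire import *
import cv2
im=cv2.imread("pics/b4_top_full.png");q=proj("top",[[585,-180,112]])[0];x0,y0=int(q[0]-25),int(q[1]-15)
z=cv2.resize(im[y0:y0+30,x0:x0+50],None,fx=16,fy=16,interpolation=cv2.INTER_CUBIC)
F=fr(25);BO=np.array([621,-135,31.])
P=lambda x,y,z:F@np.array([x,y,z],float)+BO
for th,col in((90,(0,255,255)),(85,(0,0,255))):
    t=np.radians(th);e=np.array([np.cos(t),np.sin(t)])
    a=P(*(np.array([0,-52])-40*e),90);b=P(*(np.array([0,-52])+34*e),90)
    p=((proj("top",[a,b])-[x0,y0]+.5)*16).astype(int);cv2.line(z,tuple(p[0].tolist()),tuple(p[1].tolist()),col,1)
cv2.imwrite("pics/o10.png",z)
zoomover("pics/b4_scene_full.png","pics/o11.png",[585,-160,110],25,[])
```

```text
(no output)
```

View pics/o10.png

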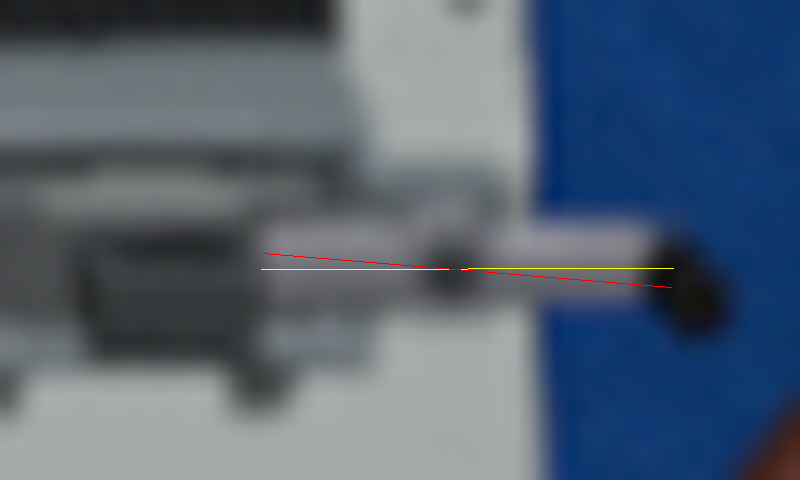

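View pics/o11.png

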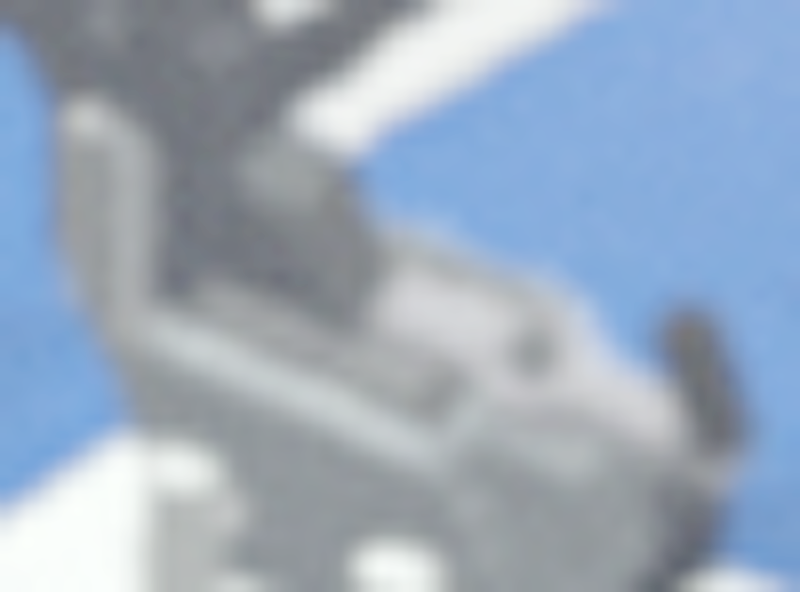

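View pics/b4_scene_full.png

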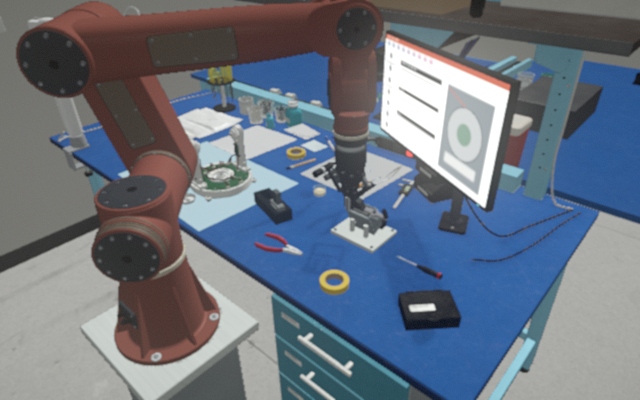

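```bash
python3 -c "
from workcell import manip
s=manip.get_state();print(s['t'],s['position'],s['ft_force']);print(manip.hand_in())"
```

```text
22.2 [ 427.43701636 -215.43206135  209.19765772] [-0.49132023  0.77203919  0.29903264]
the job is handed in; nothing more can be done
None
```

The tall module is fully home in the tilted dock and the latch is closed over its shoulder. I handed the job in at 22.2 s.

**What I did:**
- I gripped the module by its tab, tilted it about 25° against the slot rim while drawing it out of the stand, and slid it down the bay.
- After letting go, I swung the latch round by pushing its post with the closed fingers.

**What the last checks showed:**
- **Module home:** the module came to a hard stop. The ball's sideways push fell from about 5 N to 0, as it should when the ball drops into the groove. The tab centre measured 30.5 mm above the bay mouth, against 30 mm expected.
- **Latch closed:** the latch stood firm against about 23 N. In the top view the bar lies along the bay's y axis, with its finger over the shoulder. The post was found at about (575, -229, 130) mm, against (576, -227, 128) mm expected when closed.
- **Surroundings:** the robot is clear of everything, and the last picture shows the short module and the other bench items where they were.

**Weaker evidence:** I could not see the ball click in, so I inferred it from the forces. The networks gave a few false detections, which I set aside. My picture-based fit of the module was only good to a few mm. It put the module about 5 mm short of home at the stop. I took the hard stop and the tab height as the better evidence.

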